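Turn a probe over against the edge of a plate

ROBOT

A 7-joint arm with a two-finger parallel gripper is mounted at the origin on a cart in front of the work surface, level with it; the furniture and walls round the work are solid. World frame = base frame: x ahead of the robot, y to its left, z up, the work surface at z = 0. Lengths are in m, angles in rad, forces in N, time in s.
With the tool pointing down it reaches from about 0.35 to 0.9 m from the base axis. Payload 8.1 kg.
Tool frame: the origin (TCP) lies midway between the tips of the shut fingers; the grasp point (between the pads) lies 19 mm behind it; z points along the fingers, y is the line along which they close (so a half turn about z gives the same grasp; the last joint's range is limited). The gripper opens to 92 mm and grips with 3 to 60 N. Pads are 19 mm wide; open, the fingers measure 130 mm over their backs; the gripper's body (75 mm by 190 mm) begins 47 mm behind the grasp point.
Start: joints at [-1.301, 0.434, 0.025, 1.573, -0.012, 1.134, -0.075], TCP at [0.228, 0.582, 0.227] pointing down, gripper open.
Joint ranges: [-2.62, 2.62], [-0.44, 2.09], [-1.27, 1.32], [0.08, 2.57], [-1.32, 4.46], [0.12, 2], [-2.74, 2.74]. Speed limits (rad/s): [2.22, 2.22, 3.01, 3.01, 3.14, 3.14, 3.14].

INTERFACE

Orientations are given as a unit quaternion [w, x, y, z].
In Python, from cell import bot gives the robot as it stands.
- The arm moves only by the shell command python3 -m creep 'ROWS' [FORCE]. ROWS is JSON, one flat list of numbers, 7 for each row, row after row: the shift along the tool's x, y, z in cm, then the turn, a rotation vector about the tool's x, y, z in degrees, then the finger opening in cm, from 0 to 9.18. A call has 1 to 20 rows; each row shifts and turns the commanded pose from where the row before left it, along the tool's axes as they then stand; what a row does not reach is not made up. A row lasts 1/8 s, in which the tool goes at most 62.5 mm and 10.7 degrees, less where a joint would pass 70% of its speed; a pose out of reach is approached as far as the arm can. A call is refused whole if a number of a shift passes 6.25 or a number of a turn 10.7, either way. A call with a gripper value outside its range is refused whole. The fingers move at their own pace and stop on an object; FORCE is the grip in N (left out, the last holds). Time passes only in rows, so rows that do not move let the fingers close. It gives the time, the measured TCP pose, the force, the opening and the grip force at its end, in the units of the state.
- bot.state(): the state, without advancing time (a new reading comes with each control period).
- bot.get_image(name): name is "side" or "top" or "wrist"; returns a dict with "frame" (400x640x3 uint8, red, green, blue), "z_map" (400x640 float32, m along the optical axis (not along the pixel's ray), 0 where there is no reading), "mtx" (3x3 intrinsics, pixels), "position" and "attitude" of the camera in the world. Camera axes: x right, y up, looking along -z (the intrinsics and any distortion apply to the point x, -y, -z); pixel columns grow to the right and rows downward; lengths in m; the calibration is good to about 2 mm. A picture is of the moment at which its call begins.
- bot.finish_job(): hands the job in; it is judged then, once.
The state is a dict: "clock": time; "q": joint angles; "qd": joint speeds; "tau": joint torques, N m; "ee_pos": TCP position; "ee_rot": TCP orientation; "ft_force": force on the tool from outside, world axes, zero at the start; "torque": the same for the moment, N m; "grip_width": finger opening in m; "gripper_force": force on a finger pad.
Only numpy, scipy, OpenCV 4.12 (cv2) and the standard library are available. Lean on these libraries where they do the work, as an engineer would, in place of code of your own. Each camera call takes 0.05 s, during which the arm holds its last target. There are 200 camera calls.

TASK

The white debug probe lies top up on the bench in front of the low inspection plate, and we need its underside facing up. Without ever picking it up, push it flat across the bench against the plate's front edge with the fingertips, then keep pushing and raise its near side so that it tips up at that edge and falls over onto the plate, upside down. Leave it lying flat on the plate, and do not disturb the vial, the adapter or the small card beside the work.

Things in the scene. Friction and masses are not known exactly. Their poses are not given: they have to be found in the camera images.
- plate: Inspection plate: flat aluminium plate with a dark inlaid mat, fixed to the bench, 130 (x) x 200 (y) x 6 mm. Origin under its centre, on the bench. Its -x side is the straight, upright 6 mm high front edge nearest the robot (130/2 = 65 mm from the origin); along its +x side runs a back stop 10 mm wide that stands 12 mm above the bench. Stands at a different place and yaw (within 0.35 rad) each time.
- probe: Debug probe: flat white case with blue base, 42 (x) x 82 (y, body; 88 with its sockets) x 15 mm, about 60 g, slightly rounded edges. Origin at the centre of its underside; z points out of its white top (up at the start). Its +x long side faces the plate, its -x long side faces the robot, with up to 0.35 rad of yaw relative to the plate; it lies loose on the bench (its far side about 35 to 65 mm from the plate's edge).
- probe_center (a point): centre of the probe, half-way up (7.3 mm above its underside)
- probe_near (a point): middle of the probe's -x long side, half-way up (21 mm from its centre). Held by a push of about 10 N or more against the plate's edge, this side follows the fingertips upward by friction, turning about its far lower edge; it slips off when the push drops to a few newtons.
- probe_far (a point): middle of the probe's +x long side, the one that goes against the plate, half-way up (21 mm from its centre)
- vial: bystander: white vial with cap, 25 mm diameter, 56 mm tall, standing upright on the bench at the plate's right; origin at the centre of its underside
- adapter: bystander: small metal and brass adapter, 16 mm wide, 32 mm tall, standing upright on the bench left of the probe; origin at the centre of its underside
- card: bystander: small white relay card, 24 x 34 x 5 mm, lying on the bench at the plate's left; origin at the centre of its underside
Not all that is in view belongs to the job. What is shaped like the probe but brown or red is not meant.

How it is judged:
By the outcome, as a careful person would: the job done as asked, in the order asked, and still so for the second after the job is handed in, with the robot touching nothing.
It also fails if it takes over 53 s, if anything falls off the work surface, if the arm or the gripper's body presses on something with over 40 N, if the wrist force passes 120 N, or if a joint passes its speed limit or range.

## Working session

There is one attempt and no reset: what is moved stays moved. The work goes in short steps, Python scripts to look and compute and a shell command to move; the robot and the scene stay as the last step left them, time stands still between calls to the robot, and variables do not carry over. Pictures are saved under pics/ and viewed, at most 10 in all, crops included, and the job is handed in when it is done.

```bash
mkdir -p pics; ls; cat > h.py <<'E'
import numpy as np, cv2
from scipy.spatial.transform import Rotation as R
from cell import bot
def rot(q): return R.from_quat(np.roll(q,-1))
def pts(im):
    z=im['z_map'];K=im['mtx'];v,u=np.mgrid[:z.shape[0],:z.shape[1]]
    c=np.stack([(u-K[0,2])/K[0,0]*z,-(v-K[1,2])/K[1,1]*z,-z],-1)
    return c@rot(im['attitude']).as_matrix().T+np.array(im['position'])
E
python3 - <<'E'
from h import *
s=bot.state();print({k:np.round(v,3).tolist() for k,v in s.items()})
a=bot.get_image('top');b=bot.get_image('side')
for n,i in(('top',a),('side',b)):
    print(n,np.round(i['position'],3),np.round(i['attitude'],3),np.round(i['mtx'],1).tolist(),[k for k in i])
    cv2.imwrite(f'pics/{n}1.png',i['frame'][...,::-1]); np.savez(f'{n}1.npz',**i)
E
```

```text
pics
{'clock': 0.0, 'q': [-1.301, 0.435, 0.025, 1.574, -0.012, 1.134, -0.075], 'qd': [-0.001, -0.001, -0.0, -0.001, -0.001, 0.002, 0.001], 'tau': [-0.001, -66.786, 0.985, -31.446, -0.061, 0.043, 0.0], 'ee_pos': [0.228, 0.582, 0.226], 'ee_rot': [-0.0, 0.185, 0.983, -0.001], 'ft_force': [0.039, 0.351, 0.098], 'torque': [-0.025, 0.033, -0.083], 'gripper_force': 0.0, 'grip_width': 0.092}
top [0.419 0.238 0.886] [ 0.714  0.026 -0.028 -0.699] [[368.6, 0.0, 317.7], [0.0, 368.6, 195.8], [0.0, 0.0, 1.0]] ['frame', 'z_map', 'mtx', 'position', 'attitude']
side [0.313 0.937 0.465] [-0.123 -0.061  0.492  0.86 ] [[420.1, 0.0, 319.5], [0.0, 420.1, 202.7], [0.0, 0.0, 1.0]] ['frame', 'z_map', 'mtx', 'position', 'attitude']
```

View pics/top1.png

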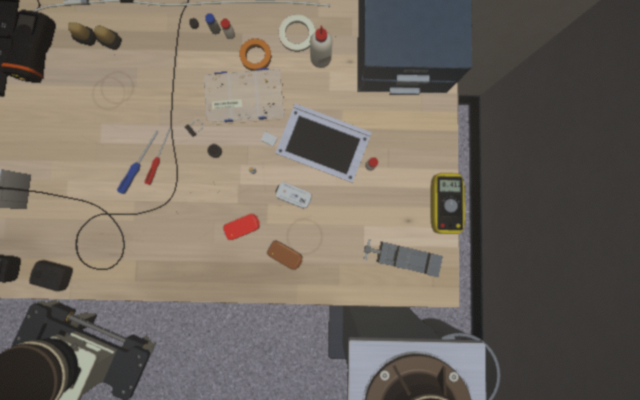

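View pics/side1.png

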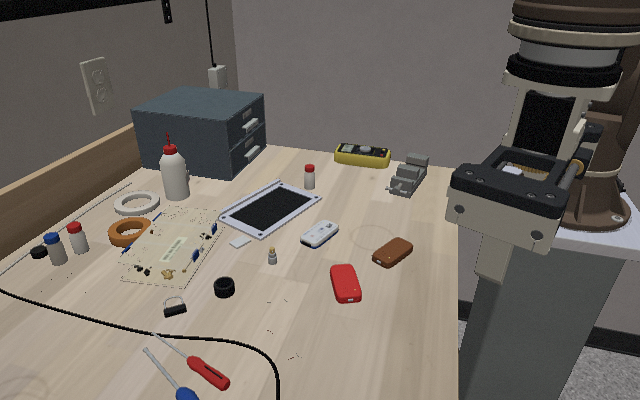

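The top view shows the white probe at (294,195), the plate at (323,144), the card at (269,139), the vial at (373,161) and the adapter at (253,171). There are three probe-shaped things: white (294,195), red (241,227) and brown (285,255). Only the white one sits in front of the plate and matches the description. The side view agrees, with the probe at (319,234). I'll measure now and confirm with a crop.

```bash
cat > m.py <<'E'
from h import *
im=dict(np.load('top1.npz'));P=pts(im);f=im['frame'].astype(int)
hsv=cv2.cvtColor(im['frame'],cv2.COLOR_RGB2HSV)
print('bench z',np.median(P[185:195,330:360,2]))
K=im['mtx'];Rm=rot(im['attitude']).as_matrix();C=np.array(im['position'])
def ray(uv,z,im=im):
    K=im['mtx'];d=rot(im['attitude']).as_matrix()@np.array([(uv[0]-K[0,2])/K[0,0],-(uv[1]-K[1,2])/K[1,1],-1]);C=np.array(im['position'])
    return C+d*(z-C[2])/d[2]
white=((hsv[...,1]<60)&(hsv[...,2]>90)).astype(np.uint8)
white=cv2.morphologyEx(white,cv2.MORPH_CLOSE,np.ones((3,3)))
cs,_=cv2.findContours(white,cv2.RETR_EXTERNAL,cv2.CHAIN_APPROX_NONE)
for c in cs:
    (u,v),wh,a=cv2.minAreaRect(c)
    if cv2.contourArea(c)>40 and 240<u<390 and 120<v<210:
        m=np.zeros(white.shape,np.uint8);cv2.drawContours(m,[c],-1,1,-1)
        z=P[m>0][:,2];h=np.median(z)
        box=cv2.boxPoints(((u,v),wh,a))
        w=np.array([ray(p,h) for p in box]);e=w[1]-w[0];g=w[2]-w[1]
        if np.linalg.norm(e)<np.linalg.norm(g): e,g=g,e
        print((round(u),round(v)),'h',round(h,4),'c',np.round(w.mean(0),4),'L',np.round([np.linalg.norm(e),np.linalg.norm(g)],4),'longdir deg',np.degrees(np.arctan2(e[1],e[0]))%180)
b=dict(np.load('side1.npz'));Q=pts(b)
for n,(u,v) in dict(probe=(319,234),plate=(270,208),vial=(309,176),adapter=(272,256),card=(240,242)).items():
    q=Q[v-2:v+3,u-2:u+3].reshape(-1,3);print('side',n,np.round(np.median(q,0),4))
crop=lambda i,r:cv2.resize(i['frame'][r[0]:r[1],r[2]:r[3],::-1],None,fx=4,fy=4,interpolation=cv2.INTER_CUBIC)
A=crop(im,(90,220,230,400));B=crop(b,(190,270,210,380))
cv2.imwrite('pics/crop.png',A)
E
python3 m.py
```

```text
bench z 0.0011583195190988937
(250, 200) h 0.0008 c [0.4943 0.4011 0.0008] L [1.252  0.9662] longdir deg 91.3084633358099
side probe [0.4825 0.3109 0.0131]
side plate [0.6102 0.2386 0.0049]
side vial [0.5592 0.1258 0.033 ]
side adapter [0.5405 0.404  0.0163]
side card [0.6188 0.3666 0.0038]
```

View pics/crop.png

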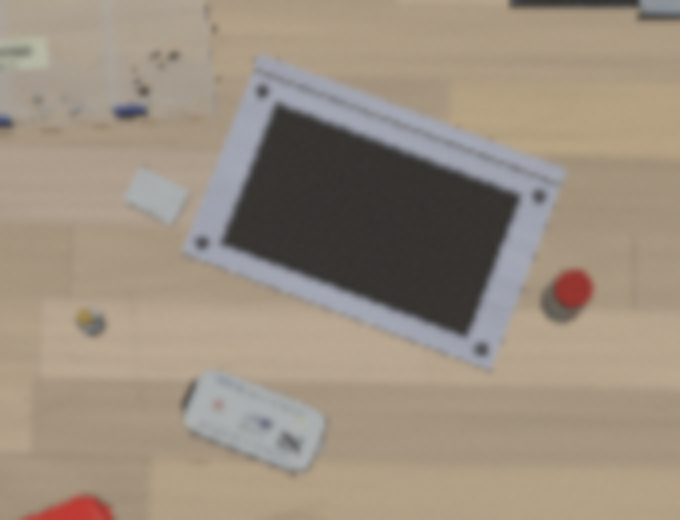

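The crop confirms the white probe at crop (255,420), with its black USB socket at its left end (188,395). The plate's front edge runs from crop (185,250) to (490,368), and the back stop is on the far side. I'll tighten the mask next.

```bash
sed -i 's/^white=((.*/white=((f[...,0]-f[...,2]<22)\&(f.sum(2)>60)).astype(np.uint8)/' m.py; sed -i "s/np.ones((3,3))/np.ones((2,2))/; s/^    if cv2.contourArea(c)>40/    if cv2.contourArea(c)>25/" m.py; python3 m.py
cat >> m.py <<'E'
E
python3 - <<'E'
import runpy,io,contextlib
with contextlib.redirect_stdout(io.StringIO()): g=runpy.run_path('m.py')
from h import *
ray=g['ray']
a=ray((276.3,152.5),.006);b=ray((352.5,182),.006);print('front edge',a,b,np.linalg.norm(a-b),np.degrees(np.arctan2(*(a-b)[[1,0]])))
E
```

```text
bench z 0.0011583195190988937
(294, 196) h 0.0152 c [0.4844 0.2931 0.0152] L [0.0866 0.0423] longdir deg 69.36966792830079
(270, 140) h 0.0054 c [0.6209 0.3573 0.0054] L [0.0361 0.0252] longdir deg 64.42660538862623
(324, 143) h 0.0075 c [0.6142 0.2247 0.0075] L [0.2033 0.1343] longdir deg 70.00938643852497
(320, 200) h -0.2201 c [ 0.5176  0.2301 -0.2201] L [2.0054 1.2103] longdir deg 91.3084633358099
side probe [0.4825 0.3109 0.0131]
side plate [0.6102 0.2386 0.0049]
side vial [0.5592 0.1258 0.033 ]
side adapter [0.5405 0.404  0.0163]
side card [0.6188 0.3666 0.0038]
front edge [0.58926369 0.33976845 0.006     ] [0.52154033 0.15461656 0.006     ] 0.19714886309995458 69.90890083379442
```

```bash
cat > g.py <<'E'
# usage: g.py [n t z(mm) tilt]  plate-front frame; prints state and remaining tool-axis shift
from h import *
import sys
O=np.array([.5531,.2470,0]);a=np.radians(-20)
F=np.array([[np.cos(a),np.sin(a),0],[-np.sin(a),np.cos(a),0],[0,0,1]]) # rows n,t,z
s=bot.state();T=rot(s['ee_rot']).as_matrix();p=F@(np.array(s['ee_pos'])-O)
zt=F@T[:,2];yt=F@T[:,1]
print('t',round(s['clock'],2),'ntz mm',np.round(p*1e3,1),'tilt',round(np.degrees(np.arctan2(zt[0],-zt[2])),2),'ydir',np.round(yt,3),'F ntz',np.round(F@np.array(s['ft_force']),1),'w',round(s['grip_width'],3))
if len(sys.argv)>3:
    g=np.array(list(map(float,sys.argv[1:4])))/1e3
    print('tool shift cm',np.round(T.T@F.T@(g-p)*100,2))
E
python3 -m creep '[-3.55,-2.22,1.3,0,0,0,3, -3.55,-2.22,1.3,0,0,0,3, -3.55,-2.22,1.3,0,0,0,3, -3.55,-2.22,1.3,0,0,0,3, -3.55,-2.22,1.3,0,0,0,3, -3.55,-2.22,1.3,0,0,0,3, -3.55,-2.22,1.3,0,0,0,3, -3.55,-2.22,1.3,0,0,0,3, 0,0,0,0,-7.5,-1.3,3, 0,0,0,0,-7.5,0,3, 0,0,0,0,0,0,3, 0,0,0,0,0,0,3]' 20; python3 g.py -140 20 30
```

```text
clock: 1.6
ee_pos: [0.4274, 0.3133, 0.1227]
ee_rot: [0.128, 0.172, 0.976, -0.024]
ft_force: [-0.0, -0.4, 0.4]
grip_width: 0.0302
gripper_force: 0.0
t 1.6 ntz mm [-140.8   19.3  122.7] tilt 14.94 ydir [ 0.001  1.    -0.002] F ntz [ 0.1 -0.4  0.4] w 0.03
tool shift cm [2.31 0.09 8.98]
```

```bash
python3 - <<'E'
from h import *
i=bot.get_image('wrist');cv2.imwrite('pics/w1.png',i['frame'][...,::-1]);np.savez('w1.npz',**i);print(np.round(i['position'],3))
E
```

```text
[0.327 0.351 0.258]
```

View pics/w1.png

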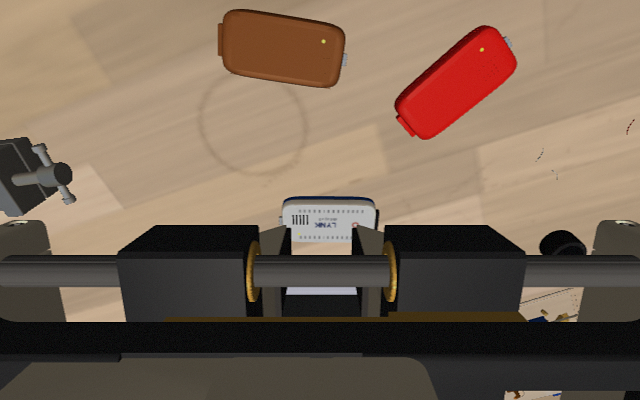

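The wrist view shows the white probe just ahead of the fingertips. Its near edge is at row ~198, columns 285–378, nearly parallel to the finger line. The red and brown pieces are well behind, near the image top. I'll check the near edge from this view.

```bash
python3 - <<'E'
from h import *
i=dict(np.load('w1.npz'));P=pts(i);O=np.array([.5531,.2470,0]);a=np.radians(-20)
F=np.array([[np.cos(a),np.sin(a),0],[-np.sin(a),np.cos(a),0],[0,0,1]])
f=i['frame'].astype(int);m=(abs(f[...,0]-f[...,2])<25)&(f.sum(2)>330);m[:190]=0;m[245:]=0;m[:,:270]=0;m[:,395:]=0
Q=(P-O)@F.T*1e3
q=Q[m];q=q[(q[:,2]>8)&(q[:,2]<25)];print(len(q),'z',np.median(q[:,2]),'n,t min',np.percentile(q,1,axis=0),np.percentile(q,99,axis=0))
for t0 in range(-10,55,10):
    k=q[abs(q[:,1]-t0)<3];print(t0,np.round(np.percentile(k[:,0],2),1) if len(k) else None)
print('bench',np.median(Q[150:180,200:260,2]))
E
python3 -m creep '[0.8,0,3,0,0,0,3, 0.8,0,3,0,0,0,3, 0.9,0.1,3,0,0,0,3, 0,0,0,0,0,0,3]'; python3 g.py -130 20 8
```

```text
2992 z 14.497723363326166 n,t min [-100.57187641  -14.22230421   11.19190667] [-61.60556125  64.30159474  15.90669709]
-10 -99.3
0 -100.5
10 -100.4
20 -100.8
30 -100.4
40 -100.1
50 -100.0
bench 0.2171458616229971
clock: 2.15
ee_pos: [0.4272, 0.3122, 0.0278]
ee_rot: [0.128, 0.174, 0.976, -0.025]
ft_force: [0.3, 0.3, 0.6]
grip_width: 0.03
gripper_force: 0.0
t 2.15 ntz mm [-140.7   18.2   27.8] tilt 14.94 ydir [ 0.004  1.    -0.005] F ntz [0.1 0.4 0.6] w 0.03
tool shift cm [-0.52  0.19  2.19]
```

```bash
python3 -m creep '[-0.47,0.2,1.28,0,0,0,3, -0.47,0.2,1.28,0,0,0,3, 0,0,0,0,0,0,3, 0,0,0,0,0,0,3]'; python3 g.py -60 22 5.5
```

```text
clock: 2.65
ee_pos: [0.4432, 0.3127, 0.0072]
ee_rot: [0.128, 0.173, 0.976, -0.023]
ft_force: [0.4, 1.0, 0.2]
grip_width: 0.0299
gripper_force: 0.0
t 2.65 ntz mm [-125.7   24.1    7.2] tilt 15.0 ydir [ 0.002  1.    -0.001] F ntz [0.  1.1 0.2] w 0.03
tool shift cm [-6.3  -0.2   1.87]
```

```bash
python3 -m creep '[-0.47,-0.02,0.15,0,0,0,3, -0.47,-0.02,0.15,0,0,0,3, -0.47,-0.02,0.14,0,0,0,3, -0.47,-0.02,0.14,0,0,0,3, -0.47,-0.02,0.14,0,0,0,3, -0.47,-0.02,0.14,0,0,0,3, -0.47,-0.02,0.14,0,0,0,3, -0.47,0,0.14,0,0,0,3, -0.47,0,0.14,0,0,0,3, -0.47,0,0.14,0,0,0,3, -0.47,0,0.14,0,0,0,3, -0.47,0,0.14,0,0,0,3, -0.3,0,0.08,0,0,0,3, 0,0,0,0,0,0,3]'; python3 g.py -52 22 5.5
python3 - <<'E'
from h import *
a=bot.get_image('top');s=bot.get_image('side')
A=cv2.resize(a['frame'][110:220,250:400],None,fx=4,fy=4);B=cv2.resize(s['frame'][150:270,200:350],None,fx=4,fy=4)
h=min(len(A),len(B));cv2.imwrite('pics/p2.png',cv2.resize(np.hstack([A[:h],B[:h]]),(800,int(h*800/1200)))[...,::-1])
E
```

```text
clock: 4.4
ee_pos: [0.5011, 0.2898, 0.0052]
ee_rot: [0.128, 0.173, 0.976, -0.023]
ft_force: [-0.4, 0.5, 0.1]
grip_width: 0.0297
gripper_force: 0.0
t 4.4 ntz mm [-63.5  22.5   5.2] tilt 15.01 ydir [ 0.002  1.    -0.001] F ntz [-0.5  0.3  0.1] w 0.03
tool shift cm [-1.12 -0.05  0.27]
```

View pics/p2.png

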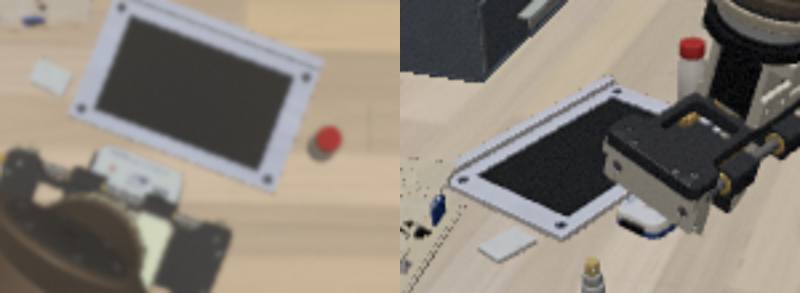

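The top view (left half) shows the probe flat and parallel to the plate, about 12 mm short of its edge. The adapter, card and vial are untouched. I'll push on to contact.

```bash
python3 -m creep '[-0.29,0,0.08,0,0,0,3, -0.29,0,0.08,0,0,0,3, -0.29,0,0.08,0,0,0,3, -0.29,0,0.08,0,0,0,3, -0.1,0,0.03,0,0,0,3]'; python3 g.py; python3 -m creep '[-0.15,0,0.04,0,0,0,3, 0,0,0,0,0,0,3]'; python3 g.py
```

```text
clock: 5.12
ee_pos: [0.5128, 0.2856, 0.005]
ee_rot: [0.128, 0.173, 0.976, -0.023]
ft_force: [-3.5, 1.4, 0.7]
grip_width: 0.0299
gripper_force: 1.7
t 5.12 ntz mm [-51.   22.5   5. ] tilt 14.97 ydir [ 0.001  1.    -0.002] F ntz [-3.8  0.1  0.7] w 0.03
clock: 5.38
ee_pos: [0.5132, 0.2856, 0.0048]
ee_rot: [0.128, 0.172, 0.977, -0.024]
ft_force: [-6.5, 1.3, 2.7]
grip_width: 0.0301
gripper_force: 3.5
t 5.38 ntz mm [-50.7  22.6   4.8] tilt 14.91 ydir [ 0.     1.    -0.002] F ntz [-6.5 -1.   2.7] w 0.03
```

```bash
python3 -m creep '[-0.24,0,0.06,0,0,0,3, -0.24,0,0.06,0,0,0,3, 0,0,0,0,0,0,3]'; python3 g.py
```

```text
clock: 5.75
ee_pos: [0.5139, 0.2854, 0.0038]
ee_rot: [0.125, 0.171, 0.977, -0.024]
ft_force: [-21.1, 5.7, 6.9]
grip_width: 0.0301
gripper_force: 11.2
t 5.75 ntz mm [-50.   22.7   3.8] tilt 14.64 ydir [-0.003  1.    -0.004] F ntz [-21.8  -1.8   6.9] w 0.03
```

```bash
python3 -m creep '[-0.12,0,-0.25,0,0,0,3, -0.13,0,-0.25,0,0,0,3, 0,0,0,0,0,0,3]'; python3 g.py;  python3 -m creep '[-0.17,0,-0.25,0,0,0,3, -0.18,0,-0.25,0,0,0,3, 0,0,0,0,0,0,3]'; python3 g.py
python3 - <<'E'
from h import *
s=bot.get_image('side')
cv2.imwrite('pics/p3.png',cv2.resize(s['frame'][170:270,230:380],None,fx=4,fy=4,interpolation=cv2.INTER_CUBIC)[...,::-1])
E
```

```text
clock: 6.12
ee_pos: [0.5147, 0.2852, 0.0091]
ee_rot: [0.125, 0.17, 0.977, -0.024]
ft_force: [-19.9, 7.0, 3.3]
grip_width: 0.0303
gripper_force: 11.1
t 6.12 ntz mm [-49.2  22.7   9.1] tilt 14.62 ydir [-0.003  1.    -0.004] F ntz [-21.1  -0.3   3.3] w 0.03
clock: 6.5
ee_pos: [0.5163, 0.2847, 0.015]
ee_rot: [0.125, 0.17, 0.977, -0.024]
ft_force: [-22.7, 7.0, 7.5]
grip_width: 0.0302
gripper_force: 12.7
t 6.5 ntz mm [-47.5  22.8  15. ] tilt 14.6 ydir [-0.003  1.    -0.004] F ntz [-23.8  -1.1   7.5] w 0.03
```

View pics/p3.png

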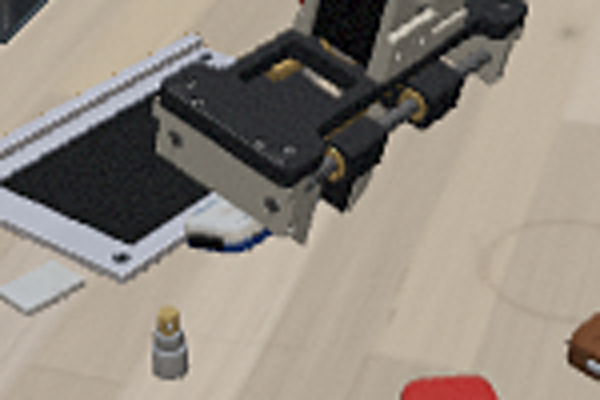

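The probe at (230,225) follows the fingertips. Its blue base now shows on the raised near side, and the force direction matches about 17° of tilt. I'll continue along the arc.

```bash
python3 -m creep '[-0.21,0,-0.21,0,0,0,3, -0.21,0,-0.21,0,0,0,3, 0,0,0,0,0,0,3]'; python3 g.py;  python3 -m creep '[-0.23,0,-0.15,0,0,0,3, -0.23,0,-0.15,0,0,0,3, -0.23,0,-0.15,0,0,0,3, 0,0,0,0,0,0,3]'; python3 g.py
python3 - <<'E'
from h import *
s=bot.get_image('side');a=bot.get_image('top')
B=cv2.resize(s['frame'][170:270,250:350],(400,400),interpolation=cv2.INTER_CUBIC);A=cv2.resize(a['frame'][120:220,260:360],(400,400),interpolation=cv2.INTER_CUBIC)
cv2.imwrite('pics/p4.png',np.hstack([A,B])[...,::-1])
E
```

```text
clock: 6.92
ee_pos: [0.5185, 0.284, 0.0202]
ee_rot: [0.125, 0.17, 0.977, -0.024]
ft_force: [-26.3, 6.9, 13.2]
grip_width: 0.0302
gripper_force: 15.5
t 6.92 ntz mm [-45.1  22.9  20.2] tilt 14.57 ydir [-0.004  1.    -0.004] F ntz [-27.1  -2.5  13.2] w 0.03
clock: 7.42
ee_pos: [0.5235, 0.2824, 0.027]
ee_rot: [0.125, 0.17, 0.977, -0.023]
ft_force: [-31.8, 6.2, 24.0]
grip_width: 0.0299
gripper_force: 22.8
t 7.42 ntz mm [-39.9  23.2  27. ] tilt 14.57 ydir [-0.004  1.    -0.003] F ntz [-32.1  -5.   24. ] w 0.03
```

View pics/p4.png

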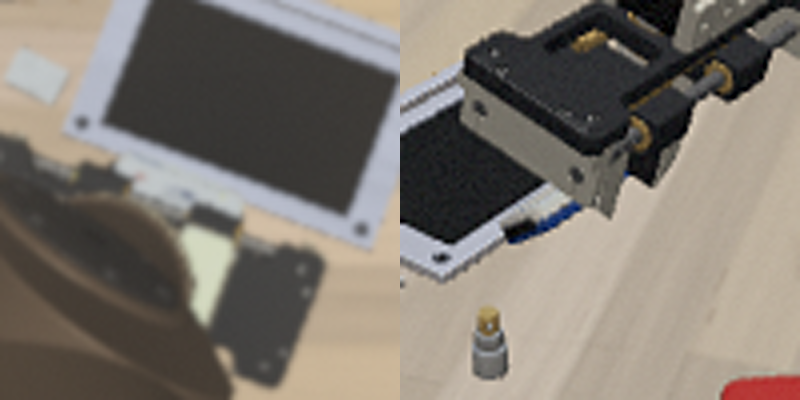

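The tilt is about 35–40°. The top view (left half) shows the probe's top foreshortened against the plate edge, and the side view shows the blue base at (555,225) raised. The hold is firm, so I'll continue.

```bash
python3 -m creep '[-0.2,0,-0.1,0,0,0,3, -0.2,0,-0.1,0,0,0,3, -0.2,0,-0.1,0,0,0,3, -0.2,0,-0.1,0,0,0,3, 0,0,0,0,0,0,3]'; python3 g.py
```

```text
clock: 8.15
ee_pos: [0.5309, 0.2799, 0.0345]
ee_rot: [0.126, 0.171, 0.977, -0.023]
ft_force: [-35.2, 2.9, 41.8]
grip_width: 0.0301
gripper_force: 31.1
t 8.15 ntz mm [-32.1  23.3  34.5] tilt 14.66 ydir [-0.003  1.    -0.002] F ntz [-34.   -9.3  41.8] w 0.03
```

```bash
python3 -m creep '[-0.22,0,-0.12,0,0,0,3, -0.22,0,-0.1,0,0,0,3, -0.22,0,-0.09,0,0,0,3, -0.22,0,-0.08,0,0,0,3, 0,0,0,0,0,0,3]'; python3 g.py
```

```text
clock: 8.78
ee_pos: [0.5445, 0.2752, 0.043]
ee_rot: [0.13, 0.173, 0.976, -0.022]
ft_force: [-13.8, -3.2, 37.7]
grip_width: 0.0298
gripper_force: 20.1
t 8.78 ntz mm [-17.7  23.5  43. ] tilt 15.13 ydir [0.001 1.    0.001] F ntz [-11.9  -7.8  37.7] w 0.03
```

```bash
python3 -m creep '[-0.25,0,0.02,0,0,0,3, -0.25,0,0.02,0,0,0,3, 0,0,0,0,0,0,3]'; python3 g.py
python3 - <<'E'
from h import *
s=bot.get_image('side');a=bot.get_image('top')
B=cv2.resize(s['frame'][170:270,250:350],(400,400),interpolation=cv2.INTER_CUBIC);A=cv2.resize(a['frame'][120:220,260:360],(400,400),interpolation=cv2.INTER_CUBIC)
cv2.imwrite('pics/p5.png',np.hstack([A,B])[...,::-1])
E
```

```text
clock: 9.15
ee_pos: [0.5515, 0.2727, 0.0448]
ee_rot: [0.131, 0.174, 0.976, -0.022]
ft_force: [-7.6, -4.7, 37.3]
grip_width: 0.0301
gripper_force: 18.5
t 9.15 ntz mm [-10.3  23.6  44.8] tilt 15.3 ydir [0.003 1.    0.003] F ntz [-5.5 -7.  37.3] w 0.03
```

View pics/p5.png

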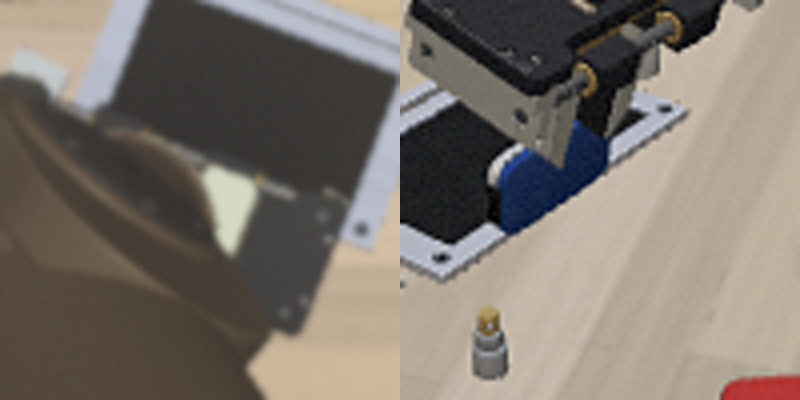

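The side view (right half) shows the probe standing almost upright on the plate's front margin. Its blue base faces the robot at (555,185) and the fingertips are on its upper side. I'll drag it over the top, easing the down-force.

```bash
python3 -m creep '[-0.32,0,-0.02,0,0,0,3, -0.32,0,-0.02,0,0,0,3, -0.32,0,-0.02,0,0,0,3, -0.32,0,-0.02,0,0,0,3, 0,0,0,0,0,0,3]'; python3 g.py
```

```text
clock: 9.88
ee_pos: [0.5615, 0.2688, 0.0461]
ee_rot: [0.13, 0.173, 0.976, -0.023]
ft_force: [1.3, -0.8, 8.8]
grip_width: 0.0298
gripper_force: 3.9
t 9.88 ntz mm [ 0.4 23.3 46.1] tilt 15.14 ydir [0.002 1.    0.001] F ntz [ 1.5 -0.3  8.8] w 0.03
```

```bash
python3 -m creep '[-0.28,0,0.11,0,0,0,3, -0.28,0,0.11,0,0,0,3, -0.28,0,0.11,0,0,0,3, 0,0,0,0,0,0,3]'; python3 g.py
python3 - <<'E'
from h import *
s=bot.get_image('side');a=bot.get_image('top')
B=cv2.resize(s['frame'][170:270,240:340],(400,400),interpolation=cv2.INTER_CUBIC);A=cv2.resize(a['frame'][120:220,260:360],(400,400),interpolation=cv2.INTER_CUBIC)
cv2.imwrite('pics/p6.png',np.hstack([A,B])[...,::-1])
E
```

```text
clock: 10.38
ee_pos: [0.5703, 0.2657, 0.0453]
ee_rot: [0.13, 0.173, 0.976, -0.022]
ft_force: [0.2, 0.2, 8.6]
grip_width: 0.0296
gripper_force: 4.1
t 10.38 ntz mm [ 9.8 23.5 45.3] tilt 15.18 ydir [0.002 1.    0.001] F ntz [0.1 0.2 8.6] w 0.03
```

View pics/p6.png

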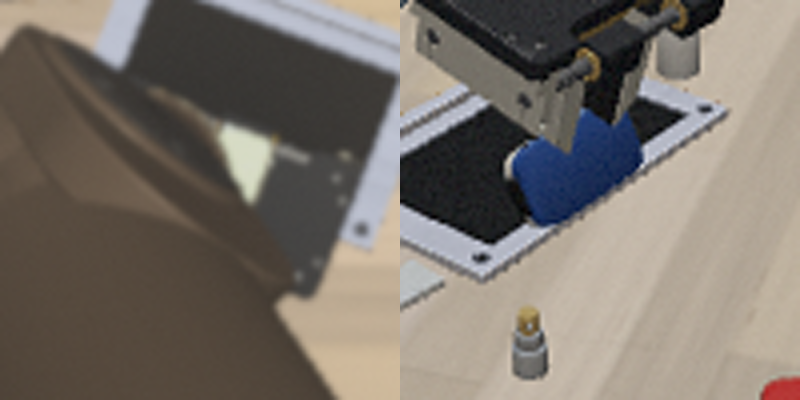

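The side view shows the probe leaning forward past upright onto the plate, blue base at (580,165) turned upward. The fingertips are at its upper edge and the bystanders are in place. I'll push on until it falls.

```bash
python3 -m creep '[-0.28,0,0.11,0,0,0,3, -0.28,0,0.11,0,0,0,3, -0.28,0,0.11,0,0,0,3, -0.28,0,0.11,0,0,0,3, 0,0,0,0,0,0,3]'; python3 g.py; python3 - <<'E'
from h import *
s=bot.get_image('side');P=pts(s);f=s['frame'].astype(int);m=(f[...,2]-f[...,0]>40)&(f[...,2]>60);m[:170]=0;m[280:]=0;m[:,:240]=0;m[:,350:]=0
O=np.array([.5531,.2470,0]);a=np.radians(-20)
F=np.array([[np.cos(a),np.sin(a),0],[-np.sin(a),np.cos(a),0],[0,0,1]])
q=(P[m]-O)@F.T*1e3;print(len(q),np.percentile(q,[5,50,95],axis=0).round(1));c=np.cov(q.T);w,v=np.linalg.eigh(c);print('normal',v[:,0].round(2))
E
```

```text
clock: 11.1
ee_pos: [0.5788, 0.261, 0.0418]
ee_rot: [0.128, 0.173, 0.976, -0.024]
ft_force: [-0.9, -0.2, 0.0]
grip_width: 0.0304
gripper_force: 0.0
t 11.1 ntz mm [19.4 21.9 41.8] tilt 14.96 ydir [ 0.002  1.    -0.002] F ntz [-0.8 -0.5  0. ] w 0.03
461 [[ 4.2 -9.2 15.3]
 [20.6 31.5 18.6]
 [41.4 64.2 20.1]]
normal [ 0.58 -0.12  0.81]
```

The force is zero and the blue surface is low (z≈19 mm), so it has fallen over. I'll retreat and check.

```bash
python3 -m creep '[0.2,0,-2.5,0,0,0,3, 0.2,0,-3,0,0,0,3, 2,0,-3,0,0,0,3, 4,0,-3,0,0,0,3, 4,0,-2,0,0,0,3, 4,0,-2,0,0,0,3, 4,0,-1,0,0,0,3, 4,0,-1,0,0,0,3, 0,0,0,0,0,0,3, 0,0,0,0,0,0,3]'; python3 g.py; python3 - <<'E'
from h import *
O=np.array([.5531,.2470,0]);a=np.radians(-20)
F=np.array([[np.cos(a),np.sin(a),0],[-np.sin(a),np.cos(a),0],[0,0,1]])
s=bot.get_image('side');t=bot.get_image('top')
for i,w in((s,(150,280,220,360)),(t,(90,200,240,400))):
    P=pts(i);f=i['frame'].astype(int);m=np.zeros(f.shape[:2],bool);k=np.s_[w[0]:w[1],w[2]:w[3]];m[k]=((f[...,2]-f[...,0]>40)&(f[...,2]>60))[k]
    q=(P[m]-O)@F.T*1e3;print(len(q),np.percentile(q,[3,50,97],axis=0).round(1).tolist())
    k=q[q[:,2]>12];A=np.c_[k[:,:2],np.ones(len(k))];print('slopes n,t',np.linalg.lstsq(A,k[:,2],rcond=None)[0].round(3))
B=cv2.resize(s['frame'][150:280,220:350],(400,400),interpolation=cv2.INTER_CUBIC);A=cv2.resize(t['frame'][90:220,250:380],(400,400),interpolation=cv2.INTER_CUBIC)
cv2.imwrite('pics/p7.png',np.hstack([A,B])[...,::-1])
E
```

```text
clock: 12.4
ee_pos: [0.3337, 0.3511, 0.1533]
ee_rot: [0.128, 0.173, 0.976, -0.024]
ft_force: [1.1, 1.0, -0.4]
grip_width: 0.0301
gripper_force: 0.0
t 12.4 ntz mm [-241.7   22.8  153.3] tilt 15.01 ydir [ 0.001  1.    -0.002] F ntz [ 0.7  1.3 -0.4] w 0.03
482 [[4.1, -10.9, 15.2], [22.0, 29.8, 18.6], [43.5, 65.2, 20.2]]
slopes n,t [-0.559  0.161 26.451]
573 [[8.2, -15.3, 18.8], [27.6, 22.4, 21.5], [46.9, 60.3, 24.3]]
slopes n,t [-2.059 -0.289 87.038]
```

View pics/p7.png

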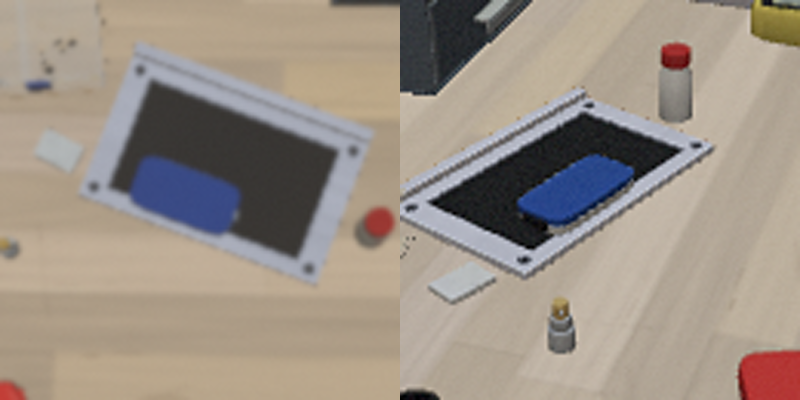

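Both views show the probe lying blue side up and fully on the plate, at left (185,195) and right (575,190). Its upper face is about 21 mm high (6 + 15), and it spans n ≈ 6–48 mm and t ≈ −15 to 62 mm. The vial, card and adapter are where they were, so I'll hand it in.

```bash
python3 -c "
from cell import bot
print(bot.finish_job())"
```

```text
the job is handed in; nothing more can be done
None
```

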